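Seal the tablet dry box

TASK

Seal the dry box: flip its two open side clips (left and right) down flat against the walls, then close the leaning vent valve on the lid. Turn the valve key clockwise while keeping it pressed into its barrel, until the long end of its wing points at the moulded mark on the barrel rim and the key is pushed fully home, so that it stays there when you let go. Leave the tube, carton, vial and stamp around it where they are.

Things in the scene. Friction and masses are not known exactly. Their poses are not given: they have to be found in the camera images.
- dry_box: Dry box, fixed: clear box, white lid 158 mm (x) by 192 mm (y), lid top 67 mm above the table. Origin: centre of its underside. -x = front, towards the robot; +y = left; z up. Walls below the lid at x = +-73, y = +-90 mm. Front and back clips are already down; the left and right ones are open.
- clip_left (a joint): Angle of the grey clip on the left (+y) side: 0 = down flat against the wall (stop), 1.57 = sticking straight out. Plate 44 mm wide (along box x, centred at x = 0), 36 mm long from its pivot, 4 mm thick. Pivot line along box x at y = +99, z = 60 mm of the box. When down it spans z = 60 to 24 mm, outer face at y = +102 mm, rib at its free edge +104 mm. Stays where left; moves with under 2 N.
- clip_right (a joint): The same for the clip on the right (-y) side: mirror image, pivot at y = -99 mm, z = 60 mm; 0 = down flat, grows as the free edge swings outwards and up.
- clip_left_tip (a point): Middle of the free edge of the left clip, on its outer face (34 mm from the pivot).
- clip_right_tip (a point): Middle of the free edge of the right clip, on its outer face (34 mm from the pivot).
- key_grip (a point): Point on the valve axis, in the key's white wing: 10 mm below the wing's top, 13 mm above the round flange (radius 16.5 mm) under it. Axes turn with the key: z = valve axis out of the barrel, leaning 32 degrees from vertical to the box's front; y = where the wing's long end points. Wing: flat plate 10 mm thick (x), 24 mm high (z), from y = -14 to +36 mm. Pressing moves it along -z.
- key_tip (a point): Middle of the end face of the wing's long end, 36 mm from the axis.
- closed_mark (a point): Top outer corner of a small white rib on the grey barrel's rim (rim radius 21 mm), 26 mm from the valve axis, on the side facing the box's +y; fixed to the box. The valve is closed when the wing's long end points over it.
- valve_key (a joint): Turn of the key, rad: 0 = closed (long end over the mark, along box +y), negative = open; grows clockwise seen from above. Stops -1.5, +0.35. Friction 0.03 N m; above -0.8 a return spring adds up to 0.06 N m and turns a released key back to about -0.8, unless the plug is pressed in over 3.5 mm, where the spring lets go and the key stays where it is left.
- valve_plug (a joint): How far key and plug are pressed into the barrel, m: 0 = standing proud (flange 7 mm above the barrel rim), 0.006 = fully home (a hard stop). The plug is stiff: it takes about 9 N to push in or pull out, and stays at the depth where it is left.
- cream_tube: White cream tube lying on the table, 30 x 82 x 20 mm, behind the box: a bystander. Origin under its middle.
- carton: Small flat medicine carton, 90 x 50 x 20 mm, behind the box: a bystander. Origin under its middle.
- vial_brown: Small brown glass vial, standing, 26 mm across, 53 mm high, to the left of the box: a bystander. Origin under its middle.
- stamp: Rubber stamp with a black knob, standing, 23 x 50 x 52 mm, to the right of the box: a bystander. Origin under its middle.

How it is judged:
By the outcome, as a careful person would: the job done as asked, in the order asked, and still so for the second after the job is handed in, with the robot touching nothing.
It also fails if it takes over 53 s, if anything falls off the work surface, if the arm or the gripper's body presses on something with over 40 N, if the wrist force passes 120 N, or if a joint passes its speed limit or range.

ROBOT

A 7-joint arm with a two-finger parallel gripper is mounted at the origin on a cart in front of the work surface, level with it; the furniture and walls round the work are solid. World frame = base frame: x ahead of the robot, y to its left, z up, the work surface at z = 0. Lengths are in mm, angles in rad, forces in N, time in s.
With the tool pointing down it reaches from about 425 to 950 mm from the base axis. Payload 4.7 kg.
Tool frame: the origin (TCP) lies between the finger pads; the fingertips stand arm.tip_reach ahead of it and the grasp point (between the pads) lies 3 mm ahead of it (arm.tip_reach is the distance from the TCP to the fingertips, in mm); z points along the fingers, y is the line along which they close (so a half turn about z gives the same grasp; the last joint's range is limited). The gripper opens to 85 mm and grips with 20 to 120 N. Pads are 22 mm wide; open, the fingers measure 114 mm over their backs; the gripper's body (76 mm by 85 mm) begins 54 mm behind the grasp point. The pads swing forward as they close: fully open they stand 13 mm farther back than shut.
Start: joints at [-1.204, 0.469, -0.049, 1.532, 0.024, 1.141, -0.082], TCP at [260.206, 622.847, 253.335] pointing down, gripper open.
Joint ranges: [-2.59, 2.59], [-0.33, 1.99], [-1.39, 1.29], [0.1, 2.45], [-1.04, 4.18], [0.21, 1.99], [-2.66, 2.66]. Speed limits (rad/s): [2.57, 2.57, 3.14, 3.14, 3.14, 3.14, 3.14].

INTERFACE

Orientations are given as a unit quaternion [x, y, z, w].
In Python, from workcell import arm gives the robot as it stands. Calls block until the motion is done:
- arm.move_to(position, orientation): joint-space move of the TCP to a pose.
- arm.servo_line(position, max_speed=150, orientation=None): straight line of the TCP; orientation=None keeps the orientation; max_speed is the mean speed in mm/s.
- arm.set_joints(angles): joint-space move.
- arm.grip(opening, squeeze=None): finger opening in mm; squeeze is the grip in N (None keeps the last); returns when the fingers have stopped.
- arm.hold(seconds).
- arm.ik(position, orientation): joint angles nearest the present ones, or None.
- arm.get_obs(): the state.
- arm.grab_frame(name): name is "side" or "top"; returns a dict with "frame" (400x640x3 uint8, red, green, blue), "intrinsics" (3x3 intrinsics, pixels), "rvec" (rotation vector, rad) and "tvec" (3), from world to camera coordinates, as OpenCV has them. Camera axes: x right, y down, z forward; pixel columns grow to the right and rows downward; lengths in mm; the calibration is good to about 2 mm. A picture is of the moment at which its call begins. There is no depth.
A pose or a line that the arm cannot do raises arm.IKError and nothing moves.
- arm.close_job(): hands the job in; it is judged then, once.
The state is a dict: "time_s": time; "joints": joint angles; "qvel": joint speeds; "joint_torque": joint torques, N m; "eef_pos": TCP position; "orientation": TCP orientation; "contact_force": force on the tool from outside, world axes, zero at the start; "wrist_torque": the same for the moment, N m; "opening": finger opening in mm; "gripper_force": force on a finger pad.
Only numpy, scipy, OpenCV 4.12 (cv2) and the standard library are available. Lean on these libraries where they do the work, as an engineer would, in place of code of your own. Each camera call takes 0.05 s, during which the arm holds its last target. There are 200 camera calls.

## Working session

There is one attempt and no reset: what is moved stays moved. The work goes in short steps, each a Python script; the robot and the scene stay as the last script left them, time stands still between calls to the robot, and variables do not carry over. Pictures are saved under pics/ and viewed, at most 10 in all, crops included, and the job is handed in when it is done.

```bash
mkdir -p pics; ls
python3 - <<'E'
from workcell import arm
import cv2,numpy as np
for n in("side","top"):
    f=arm.grab_frame(n); cv2.imwrite(f"pics/{n}0.png",f["frame"][:,:,::-1])
    R=cv2.Rodrigues(np.array(f["rvec"],float))[0]; print(n,f["intrinsics"],(-R.T@np.array(f["tvec"]).ravel()).round(),R.round(2).tolist())
o=arm.get_obs();print(o,arm.tip_reach)
E
```

```text
pics
side [[370.71907917   0.         324.68848183]
 [  0.         370.71907917 198.33504087]
 [  0.           0.           1.        ]] [372. 777. 471.] [[-0.94, -0.34, 0.01], [-0.15, 0.4, -0.91], [0.31, -0.85, -0.42]]
top [[417.21010643   0.         321.44525887]
 [  0.         417.21010643 201.69745395]
 [  0.           0.           1.        ]] [589.  75. 975.] [[0.01, -1.0, 0.01], [-1.0, -0.01, -0.07], [0.07, -0.01, -1.0]]
{'time_s': 0.1, 'joints': array([-1.20392286,  0.46938528, -0.04860785,  1.53357284,  0.02411235,
        1.14101239, -0.08230681]), 'qvel': array([ 0.0002534 , -0.00125657, -0.00139576, -0.0038351 ,  0.00046009,
       -0.00131638,  0.00070999]), 'joint_torque': array([ 8.11684076e-04, -5.11512923e+01, -4.68882441e-02, -2.38390964e+01,
        1.08457846e-02,  4.37961906e-03, -7.63699376e-06]), 'eef_pos': array([260.02093446, 622.37789723, 252.35055383]), 'orientation': array([ 1.96578628e-01,  9.80487654e-01, -8.84450366e-04, -1.42539801e-04]), 'contact_force': array([ 0.09543903, -0.92875334, -0.17625254]), 'wrist_torque': array([ 0.02171269, -0.06341791, -0.01068551]), 'gripper_force': 0.0, 'opening': 85.98924252024511} 22.0
```

View pics/side0.png

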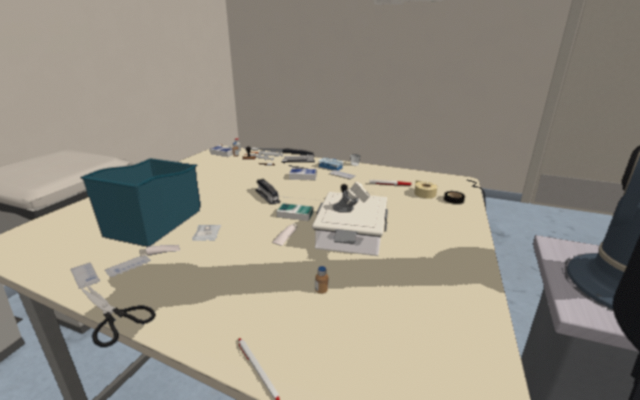

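View pics/top0.png

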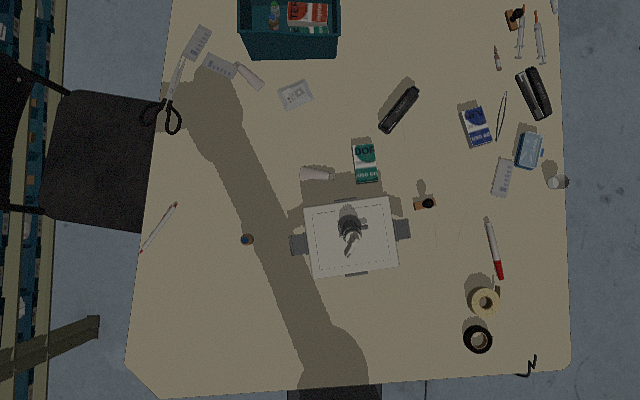

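```bash
cat > h.py <<'E'
from workcell import arm
import cv2,numpy as np
from scipy.spatial.transform import Rotation as Ro
class Cam:
    def __init__(s,n):
        f=arm.grab_frame(n); s.img=f["frame"]; s.K=np.array(f["intrinsics"]); s.R=cv2.Rodrigues(np.array(f["rvec"],float))[0]
        s.t=np.array(f["tvec"],float).ravel(); s.c=-s.R.T@s.t
    def ray(s,p): return s.R.T@np.linalg.inv(s.K)@np.array([p[0],p[1],1.])
    def plane(s,p,z): d=s.ray(p); return s.c+d*(z-s.c[2])/d[2]
    def proj(s,X): q=s.K@(s.R@np.array(X,float)+s.t); return q[:2]/q[2]
def tri(a,pa,b,pb):
    A=0;v=0
    for c,p in((a,pa),(b,pb)):
        d=c.ray(p);d/=np.linalg.norm(d);P=np.eye(3)-np.outer(d,d);A=A+P;v=v+P@c.c
    return np.linalg.solve(A,v)
E
python3 - <<'E'
from h import *
t=Cam("top");s=Cam("side")
g=t.img.astype(int); hsv=cv2.cvtColor(t.img,cv2.COLOR_RGB2HSV)
print(hsv[255,335],hsv[210,320],hsv[300,250],hsv[270,390],hsv[243,298],hsv[229,402])
m=((hsv[...,2]>120)&(hsv[...,1]<50)).astype(np.uint8)
m[:190]=0;m[290:]=0;m[:,:285]=0;m[:,415:]=0
m=cv2.morphologyEx(m,cv2.MORPH_OPEN,np.ones((3,3)))
c=max(cv2.findContours(m,0,2)[0],key=cv2.contourArea)
r=cv2.minAreaRect(c);b=cv2.boxPoints(r);print(r)
q=cv2.approxPolyDP(cv2.convexHull(c),5,True)[:,0];print(q.tolist())
for qq in (b,q): 
    P=np.array([t.plane(p,67)[:2] for p in qq]);print(P.round(1).tolist(),P.mean(0))
cv2.imwrite("pics/t1.png",cv2.resize(t.img[185:290,280:420,::-1],None,fx=5.7,fy=5.7,interpolation=2))
cv2.imwrite("pics/s1.png",cv2.resize(s.img[170:260,305:400,::-1],None,fx=6.6,fy=6.6,interpolation=2))
E
```

```text
[ 22  22 128] [ 25  25 130] [ 27  43 120] [ 23  48 118] [15 15 70] [120   4  61]
((350.5118408203125, 237.1437530517578), (71.0703125, 86.4358901977539), 81.72411346435547)
[[388, 197], [397, 266], [314, 278], [304, 208]]
[[640.8, 103.5], [669.6, -83.5], [516.9, -104.9], [489.3, 80.0]] [579.16365752  -1.21806758]
[[666.8, -83.1], [517.1, -101.9], [490.5, 77.5], [641.3, 100.5]] [578.92312186  -1.72545784]
```

View pics/t1.png

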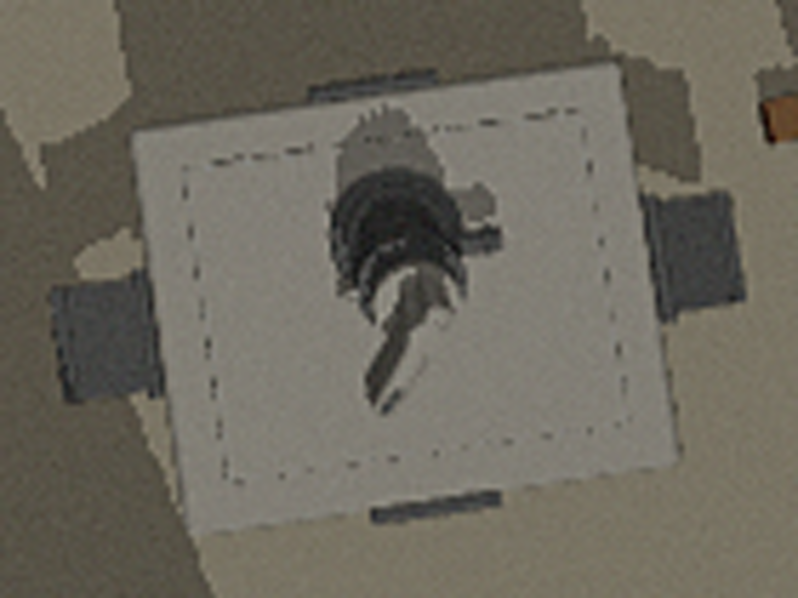

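View pics/s1.png

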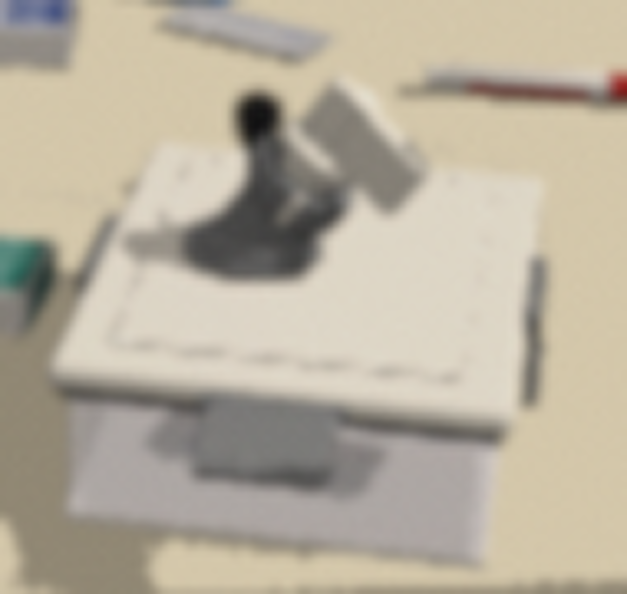

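The top crop shows the lid corners at (133,130), (617,62), (680,460) and (185,532). Both clips stick out, and the wing points toward the front. The side crop shows the wing's broad face at (305..425, 80..210), and the dark knob behind it is the stamp. I'll zoom in on the wing and locate the box and clips.

Run:
```python
from h import *
t=Cam("top");s=Cam("side")
a=cv2.resize(t.img[210:260,333:373,::-1],None,fx=10,fy=10,interpolation=2)
a=np.clip(a.astype(float)*1.6,0,255).astype(np.uint8)
b=cv2.resize(s.img[175:225,332:372,::-1],None,fx=10,fy=10,interpolation=2)
cv2.imwrite("pics/w.png",np.hstack([a,b]))
P=np.array([s.plane((305+x/6.6,170+y/6.6),67)[:2] for x,y in((158,145),(543,180),(505,425),(55,370))])
print(P.round(1).tolist(),P.mean(0))
C=np.array([579,-1.4,0]);B=Ro.from_euler('z',8.2,degrees=True).as_matrix()
P=[t.plane((280+x/5.7,185+y/5.7),67) for x,y in((133,130),(617,62),(680,460),(185,532))]
print([(B.T@(p-C)).round(1).tolist() for p in P],np.mean(P,0))
for n,c in(("L",((57,345),(52,287),(66,402))),("R",((740,250),(730,193),(745,300)))):
    print(n,[(B.T@(t.plane((280+x/5.7,185+y/5.7),60)-C)).round(1).tolist() for x,y in c])
print("vial",B.T@(t.plane((247,240),50)-C),"stamp",B.T@(t.plane((428,203),50)-C))
print("Lside tip",[(B.T@(s.plane((305+x/6.6,170+y/6.6),60)-C)).round(1).tolist() for x,y in((195,475),(328,482),(205,400),(337,410))])
```

```text
[[667.7, -75.4], [515.5, -98.8], [489.3, 92.3], [638.3, 111.0]] [577.66592483   7.28405751]
[[76.8, 93.4, 67.0], [77.6, -94.3, 67.0], [-75.6, -95.7, 67.0], [-76.6, 94.1, 67.0]] [579.62893009  -1.91745886  67.        ]
L [[-0.5, 133.3, 60.0], [21.7, 132.3, 60.0], [-22.4, 132.7, 60.0]]
R [[-0.2, -131.9, 60.0], [22.0, -131.4, 60.0], [-19.5, -130.9, 60.0]]
vial [ 24.20070614 226.12228994  50.        ] stamp [  50.95265665 -183.17666733   50.        ]
Lside tip [[18.7, 146.5, 60.0], [-23.0, 141.3, 60.0], [24.0, 99.4, 60.0], [-19.9, 96.1, 60.0]]
```

View pics/w.png

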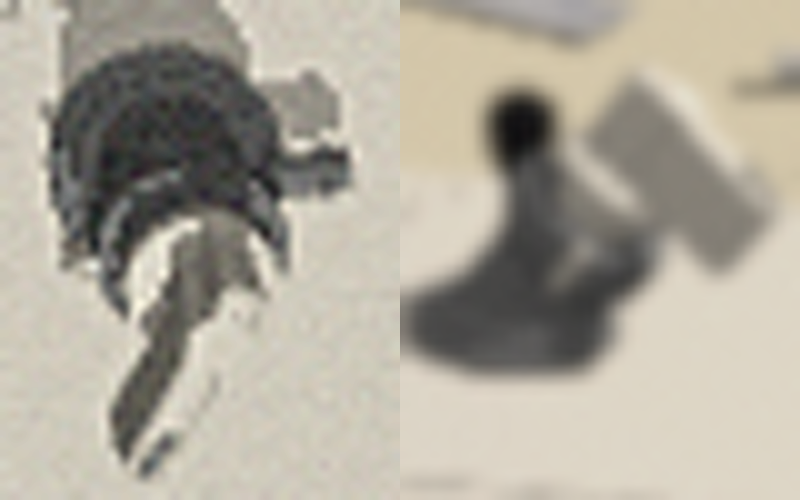

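The enlarged wing's near broad face is at about (588..770, 72..275) in the side half, with its dark tip corners at about (113,418) and (130,462) in the top half. I'll fit the grip point and turn angle to these corners by least squares.

```bash
cat >> h.py <<'E'
C=np.array([579.3,-0.5,0]);B=Ro.from_euler('z',8.2,degrees=True).as_matrix()
s32,c32=np.sin(np.radians(32)),np.cos(np.radians(32))
A=np.array([-s32,0,c32])
def key(q):  # key axes (columns) in box frame
    f=np.array([-c32,0,-s32]);d=np.cos(q)*np.array([0,1,0])-np.sin(q)*f
    return np.column_stack([np.cross(d,A),d,A])
E
python3 - <<'E'
from h import *
from scipy.optimize import least_squares
t=Cam("top");s=Cam("side")
obs=[(s,635,72,(5,-14,10)),(s,588,140,(5,-14,-14)),(s,764,210,(5,36,10)),(s,718,275,(5,36,-14)),(t,113,418,(5,36,-14)),(t,130,462,(5,36,10))]
def px(c,u,v): return np.array([333+u/10-.5,210+v/10-.5]) if c is t else np.array([332+(u-400)/10-.5,175+v/10-.5])
def fun(p): return np.concatenate([c.proj(C+B@(p[:3]+key(p[3])@np.array(k,float)))-px(c,u,v) for c,u,v,k in obs])
for q0 in(-1.3,-.7):
    r=least_squares(fun,[-10,0,120,q0]);print(r.x.round(3),r.cost,r.fun.round(2))
G=r.x[:3]
for k in(0,-13,-20-13,-60): print(k,((t.proj(C+B@(G+k*A))-[333-.5,210-.5])*10).round(),((s.proj(C+B@(G+k*A))-[332-.5,175-.5])*10+[400,0]).round())
for k in((5,36,10),(-5,36,10),(5,-14,10),(-5,-14,10)):print(k,((t.proj(C+B@(G+key(r.x[3])@np.array(k,float)))-[332.5,209.5])*10).round())
E
```

```text
[ -8.748  -4.309 122.024  -0.996] 2.9320730888349766 [ 0.48 -0.83 -0.49 -0.2   0.95  0.07 -0.43  0.99  0.06 -1.36 -0.1   0.85]
[ -8.748  -4.309 122.024  -0.996] 2.932073088798232 [ 0.48 -0.83 -0.49 -0.2   0.95  0.07 -0.43  0.99  0.06 -1.36 -0.1   0.85]
0 [227. 316.] [664. 135.]
-13 [217. 282.] [633. 175.]
-33 [203. 231.] [586. 235.]
-60 [184. 165.] [524. 314.]
(5, 36, 10) [129. 470.]
(-5, 36, 10) [172. 486.]
(5, -14, 10) [246. 281.]
(-5, -14, 10) [290. 298.]
```

```bash
cat >> h.py <<'E'
def W(p): return C+B@np.array(p,float)
def quat(M): return Ro.from_matrix(B@M).as_quat()
def best(M,p):
    "orientation or its half turn about tool z, whichever is nearer in joints"
    j=np.array(arm.get_obs()["joints"]);o=[]
    for f in(np.eye(3),np.diag([-1,-1,1])):
        q=arm.ik(W(p),quat(M@f))
        if q is not None:o.append((abs(np.array(q)-j).max(),quat(M@f),q))
    return min(o,key=lambda x:x[0])
def F(): return B.T@np.array(arm.get_obs()["contact_force"])
DOWN=np.array([[0,1,0],[1,0,0],[0,0,-1.]])
def clip(sg):
    T=22
    d,q,_=best(DOWN,(0,sg*123,115+T));print(d)
    arm.move_to(W((0,sg*123,115+T)),q);f0=F()
    arm.servo_line(W((0,sg*123,32+T)),100);print(sg,"down",(F()-f0).round(1))
    for y in np.arange(119,106,-1.5):
        arm.servo_line(W((0,sg*y,32+T)),60);f=F()-f0
        if abs(f[1])>5:break
    print("in",y,f.round(1),(B.T@(arm.get_obs()["eef_pos"]-C)).round(1))
    arm.servo_line(W((0,sg*135,32+T)),150);arm.servo_line(W((0,sg*135,160+T)),200)
    print(arm.get_obs()["time_s"])
E
python3 - <<'E'
from h import *
arm.grip(0,20);print(arm.get_obs()["time_s"],arm.get_obs()["opening"])
clip(1)
s=Cam("side");cv2.imwrite("pics/c1.png",cv2.resize(s.img[160:260,290:420,::-1],None,fx=5,fy=5,interpolation=2))
E
```

```text
1.1667 0.2659075021333228
0.6235672081713988
1 down [-0.1  0.6  0.2]
in 110.0 [0.5 5.2 0.1] [-1.000e-01  1.113e+02  5.400e+01]
7.15
```

View pics/c1.png

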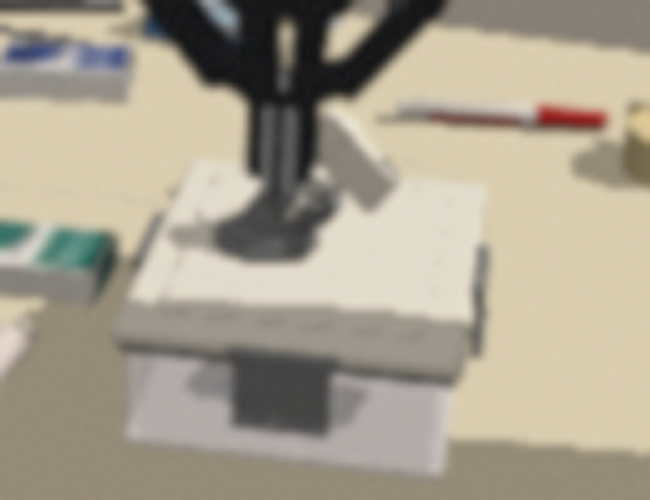

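The picture shows the left clip lying flat against the near wall at about (280,390). Next is the right clip.

Run:
```python
from h import *
arm.servo_line(W((0,-123,190)),250)
clip(-1)
arm.servo_line(W((-30,-110,230)),250)
t=Cam("top");s=Cam("side")
a=np.clip(cv2.resize(t.img[190:275,285:415,::-1],None,fx=6,fy=6,interpolation=2)*1.5,0,255)
cv2.imwrite("pics/c2.png",a)
```

```text
0.1008709969122904
-1 down [-0.1 -0.9  0.6]
in 113.0 [ 0.2 -5.8 -2.9] [-1.000e-01 -1.145e+02  5.400e+01]
12.0333[ WARN:0@11.881] global loadsave.cpp:1063 imwrite_ Unsupported depth image for selected encoder is fallbacked to CV_8U.
```

View pics/c2.png

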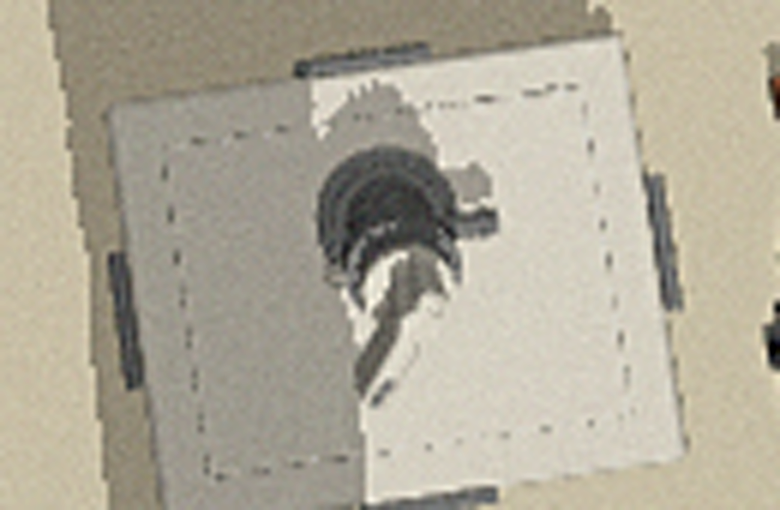

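Both clips are now seen edge-on against the walls, at about (125,320) and (663,240). The contact points put the box centre 1.6 mm further toward -y, so I'm correcting for that. Next I'll check the IK for the turn and approach the key.

```bash
cat >> h.py <<'E'
C=np.array([579.5,-2.1,0]); G=np.array([-8.7,0,122.])
def M(q): k=key(q);return np.column_stack([k[:,1],k[:,0],-k[:,2]])
FL=[np.eye(3),np.diag([-1,-1,1.])]
def state(q,f0):
    o=arm.get_obs();f=key(q).T@(B.T@(np.array(o["contact_force"])-f0));e=key(q).T@(B.T@(o["eef_pos"]-C)-G)
    print(round(o["time_s"],2),"F key",f.round(1),"pos",e.round(1),"open",round(o["opening"],1),"gf",round(o["gripper_force"],1),"tq",(key(q).T@B.T@o["wrist_torque"]).round(2),flush=True);return f
E
python3 - <<'E'
from h import *
q0=-1.07
for i,f in enumerate(FL):
    for q in(q0,-.5,0,.15):
        j=arm.ik(W(G+12*A),quat(M(q)@f));print(i,q,None if j is None else np.round(j,2))
ok=[f for f in FL if all(arm.ik(W(G+k*A),quat(M(q)@f)) is not None for q in(q0,-.5,0,.1) for k in(2,12,90))]
j=np.array(arm.get_obs()["joints"])
f=min(ok,key=lambda f:max(abs(np.array(arm.ik(W(G+12*A),quat(M(q)@f)))-j).max() for q in(q0,0.1)))
i=0 if f[0,0]>0 else 1;print("flip",i)
arm.move_to(W(G+90*A),quat(M(q0)@f))
arm.grip(45,20)
f0=np.array(arm.get_obs()["contact_force"]);np.save("f0.npy",f0);open("flip","w").write(str(i))
state(q0,f0)
arm.servo_line(W(G+40*A),150);state(q0,f0)
t=Cam("top");s=Cam("side")
a=np.clip(cv2.resize(t.img[195:270,320:390,::-1],None,fx=5.5,fy=5.5,interpolation=2)*1.4,0,255).astype(np.uint8)
b=cv2.resize(s.img[150:225,310:380,::-1],None,fx=5.5,fy=5.5,interpolation=2)
cv2.imwrite("pics/k1.png",np.hstack([a,b]))
E
```

```text
0 -1.07 [ 0.64  0.42 -0.81  2.24  1.46  0.24 -0.21]
0 -0.5 [ 0.64  0.42 -0.81  2.24  1.46  0.24 -0.78]
0 0 [ 0.64  0.42 -0.81  2.24  1.46  0.24 -1.28]
0 0.15 [ 0.9   0.59 -1.18  2.23  1.54  0.49 -1.43]
1 -1.07 None
1 -0.5 [ 0.78  0.49 -0.99  2.23  1.5   0.35  2.36]
1 0 [ 0.64  0.42 -0.81  2.24  1.46  0.24  1.86]
1 0.15 [ 0.64  0.42 -0.81  2.24  1.46  0.24  1.71]
flip 0
14.29 F key [0. 0. 0.] pos [-0.  -0.1 90. ] open 44.8 gf 0.0 tq [ 0.5   0.25 -0.  ]Traceback (most recent call last):
  File "<stdin>", line 14, in <module>
workcell.IKError: the arm cannot follow that straight line within its joint ranges
```

Run:
```python
from h import *
q0=-1.07
print(np.round(arm.get_obs()["joints"],3))
for k in(90,75,60,45,30,20,12,5,0):
    j=arm.ik(W(G+k*A),quat(M(q0)));print(k,None if j is None else np.round(j,3))
```

```text
[-0.528  0.113  0.545  2.324 -0.681  0.211  1.843]
90 [-0.528  0.113  0.545  2.324 -0.681  0.211  1.843]
75 [-0.602  0.162  0.639  2.325 -0.944  0.215  2.099]
60 [ 0.827  0.333 -0.987  2.253  1.082  0.26   0.159]
45 [ 0.817  0.387 -0.999  2.248  1.25   0.289  0.005]
30 [ 0.8    0.435 -0.999  2.243  1.378  0.317 -0.109]
20 [ 0.652  0.396 -0.815  2.244  1.389  0.233 -0.143]
12 [ 0.64   0.416 -0.808  2.24   1.457  0.242 -0.207]
5 [ 0.631  0.434 -0.802  2.237  1.513  0.249 -0.258]
0 [ 0.624  0.447 -0.799  2.234  1.55   0.255 -0.291]
```

Run:
```python
from h import *
q0=-1.07
j=np.array(arm.get_obs()["joints"]);p=lambda:print(round(arm.get_obs()["time_s"],2),(B.T@(arm.get_obs()["eef_pos"]-C)).round(),flush=True)
j[1]=-0.25;j[5]=.25;arm.set_joints(j);p()
arm.set_joints([0.827,-0.1,-0.987,2.253,1.082,0.3,0.159]);p()
for k in(90,75,60,45,20,12):
    j=arm.ik(W(G+k*A),quat(M(q0)));print(k,None if j is None else np.round(j,3))
```

```text
14.97 [-76.   3. 354.]
16.52 [-50.  -4. 333.]
90 [ 0.822  0.219 -0.93   2.261  0.594  0.223  0.62 ]
75 [ 0.825  0.276 -0.96   2.258  0.857  0.234  0.369]
60 [ 0.818  0.33  -0.976  2.254  1.072  0.255  0.167]
45 [ 0.832  0.395 -1.019  2.248  1.263  0.3   -0.004]
20 [ 0.866  0.525 -1.112  2.235  1.482  0.415 -0.178]
12 [ 0.855  0.55  -1.108  2.231  1.524  0.43  -0.21 ]
```

Good, the arm is on the positive branch. Next: approach, then a gentle close.

Run:
```python
from h import *
q0=-1.07
arm.move_to(W(G+75*A),quat(M(q0)))
f0=np.array(arm.get_obs()["contact_force"]);np.save("f0.npy",f0)
state(q0,f0)
for k in(45,30,20,14):
    try: arm.servo_line(W(G+k*A),100)
    except arm.IKError: arm.move_to(W(G+k*A),quat(M(q0)));print("mv")
    if abs(state(q0,f0)).max()>6: break
    if k==30:
        t=Cam("top");s=Cam("side")
else:
    arm.grip(24,20);state(q0,f0)
    arm.grip(0,20);state(q0,f0)
a=np.clip(cv2.resize(t.img[195:270,320:390,::-1],None,fx=5.5,fy=5.5,interpolation=2)*1.4,0,255).astype(np.uint8)
b=cv2.resize(s.img[150:225,310:380,::-1],None,fx=5.5,fy=5.5,interpolation=2)
cv2.imwrite("pics/k1.png",np.hstack([a,b]))
```

```text
17.16 F key [0. 0. 0.] pos [ 0.9 -0.3 75.1] open 45.1 gf 0.0 tq [0.46 0.22 0.01]
17.61 F key [-1.   1.3 -0.6] pos [ 1.4 -0.9 46.2] open 45.2 gf 0.0 tq [0.44 0.25 0.03]
17.91 F key [-0.9  1.9  0. ] pos [ 0.5 -0.4 30.8] open 44.7 gf 0.0 tq [0.48 0.33 0.05]
18.26 F key [-0.7  1.4 -1.9] pos [ 0.1  0.  20.3] open 45.1 gf 0.0 tq [0.6  0.26 0.04]
18.51 F key [-0.4  1.2 -0.2] pos [ 0.   0.  14.3] open 45.1 gf 0.0 tq [0.47 0.26 0.03]
18.84 F key [-0.6  1.7 -0.6] pos [-0.  -0.1 14.2] open 23.9 gf 0.0 tq [0.47 0.23 0.04]
19.11 F key [0.  2.6 4.3] pos [ 0.3  0.1 14.1] open 9.2 gf 23.2 tq [0.59 0.11 0.01]
```

View pics/k1.png

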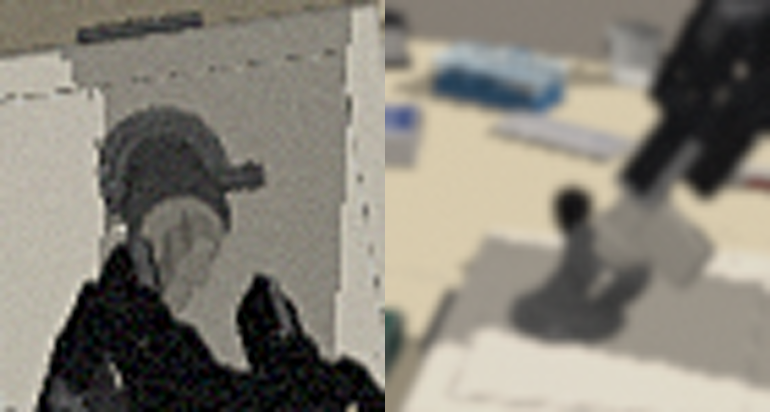

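The fingers straddle the wing and have closed on it: opening 9.2 mm with no side load. Now I'll press the key in.

Run:
```python
from h import *
q0=-1.07;f0=np.load("f0.npy")
arm.grip(0,80);state(q0,f0)
for k in np.arange(12.5,-1,-1.5):
    try: arm.servo_line(W(G+k*A),40)
    except arm.IKError: arm.move_to(W(G+k*A),quat(M(q0)));print("mv")
    f=state(q0,f0)
    if f[2]>24 or abs(f[:2]).max()>25: break
```

```text
19.32 F key [0.7 1.4 4.4] pos [ 0.3  0.  14.1] open 8.1 gf 83.1 tq [ 0.63  0.08 -0.05]
19.57 F key [0.5 1.7 3.8] pos [ 0.3  0.  12.6] open 8.2 gf 83.3 tq [0.6  0.04 0.03]
19.82 F key [0.1 2.1 4.9] pos [ 0.3  0.1 11.1] open 8.1 gf 83.3 tq [ 0.62 -0.   -0.05]
20.07 F key [-0.1  2.1  4.5] pos [0.3 0.  9.5] open 8.3 gf 83.3 tq [ 0.59  0.   -0.03]
20.32 F key [0.4 2.1 9.4] pos [0.3 0.  8.3] open 8.2 gf 84.0 tq [ 0.67  0.03 -0.01]
20.57 F key [-0.3  3.5 33.6] pos [0.5 0.  8. ] open 7.9 gf 87.5 tq [ 1.15  0.33 -0.03]
```

It is home: 6.1 mm of travel, then a hard stop. Now I'll turn it clockwise with light pressure kept on.

Run:
```python
from h import *
q0=-1.07;f0=np.load("f0.npy")
for q in np.append(np.arange(q0+.12,-.01,.12),0.):
    arm.move_to(W(G+7.2*A),quat(M(q)))
    f=state(q,f0)
    if abs(f).max()>45: print("stop",q);break
print(np.round(arm.get_obs()["joints"],2))
t=Cam("top");s=Cam("side")
a=np.clip(cv2.resize(t.img[195:270,320:390,::-1],None,fx=5.5,fy=5.5,interpolation=2)*1.4,0,255).astype(np.uint8)
b=cv2.resize(s.img[150:225,310:380,::-1],None,fx=5.5,fy=5.5,interpolation=2)
cv2.imwrite("pics/k2.png",np.hstack([a,b]))
```

```text
20.82 F key [-1.2  3.1 22.4] pos [0.5 0.1 8.2] open 8.0 gf 85.8 tq [ 0.93  0.22 -0.04]
21.07 F key [-0.7  4.1 22.9] pos [0.5 0.2 8.1] open 7.8 gf 85.8 tq [ 0.89  0.4  -0.08]
21.32 F key [-1.2  3.4 22.6] pos [0.6 0.3 8.1] open 8.1 gf 85.9 tq [ 0.85  0.43 -0.02]
21.57 F key [-1.4  2.8 22.9] pos [0.6 0.4 8.2] open 8.0 gf 85.8 tq [ 0.82  0.49 -0.04]
21.82 F key [-1.2  2.7 22.5] pos [0.7 0.4 8.2] open 8.0 gf 85.8 tq [ 0.75  0.52 -0.01]
22.07 F key [-1.6  2.4 23.1] pos [0.7 0.5 8.2] open 8.1 gf 85.8 tq [0.67 0.64 0.03]
22.32 F key [-1.6  2.1 21.7] pos [0.7 0.6 8.2] open 8.1 gf 85.8 tq [ 0.63  0.65 -0.01]
22.57 F key [-1.8  1.5 22.3] pos [0.7 0.7 8.2] open 7.9 gf 85.8 tq [ 0.51  0.75 -0.02]
22.82 F key [-1.6  2.1 21.8] pos [0.7 0.8 8.2] open 7.8 gf 85.7 tq [ 0.5   0.76 -0.06]
[ 0.6   0.41 -0.76  2.24  1.49  0.22 -1.31]
```

View pics/k2.png

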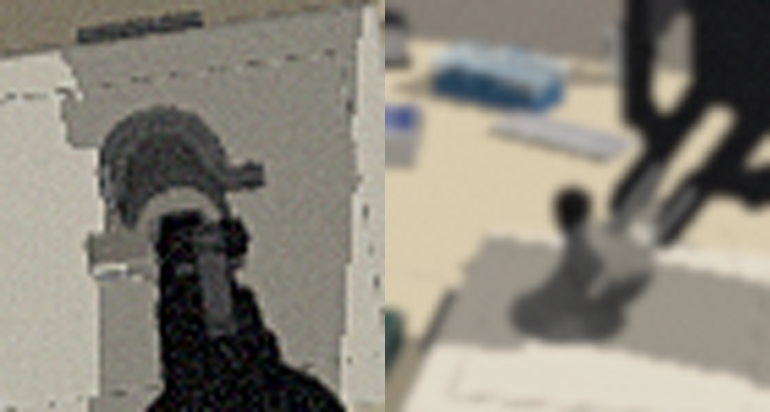

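The wing's long end now points left over the mark side, at about (90,260) in the top view. I'll release, retreat and check.

Run:
```python
from h import *
f0=np.load("f0.npy")
arm.grip(45,20);state(0,f0)
for k in(25,50,75):
    try: arm.servo_line(W(G+k*A),120)
    except arm.IKError: arm.move_to(W(G+k*A),quat(M(0)));print("mv")
state(0,f0)
j=np.array(arm.get_obs()["joints"]);j[1]=-.25;arm.set_joints(j)
j[0]-=1.0;arm.set_joints(j)
t=Cam("top");s=Cam("side")
a=np.clip(cv2.resize(t.img[195:270,300:400,::-1],None,fx=4,fy=5.5,interpolation=2)*1.4,0,255).astype(np.uint8)
a=np.clip(cv2.resize(t.img[195:270,320:390,::-1],None,fx=5.5,fy=5.5,interpolation=2)*1.4,0,255).astype(np.uint8)
b=cv2.resize(s.img[170:245,310:380,::-1],None,fx=5.5,fy=5.5,interpolation=2)
cv2.imwrite("pics/k3.png",np.hstack([a,b]))
# predicted wing corner pixels in the picture at q=0, home
for k in((5,36,10),(-5,36,10),(5,-14,10),(-5,-14,10),(0,26,-26)):
    X=W(G-6*A+key(0)@np.array(k,float));print(k,((t.proj(X)-[319.5,194.5])*5.5).round(),((s.proj(X)-[309.5,169.5])*5.5+[385,0]).round())
print(arm.get_obs()["time_s"])
```

```text
23.37 F key [-1.6  0.6 -1.2] pos [-0.2 -0.3  7. ] open 45.2 gf 0.0 tq [0.03 0.55 0.04]
24.38 F key [-1.8 -0.5 -0.6] pos [-0.1 -0.6 74.5] open 45.1 gf 0.0 tq [-0.01  0.54  0.  ]
(5, 36, 10) [ 93. 265.] [635. 124.]
(-5, 36, 10) [ 95. 288.] [655. 138.]
(5, -14, 10) [227. 247.] [650.  78.]
(-5, -14, 10) [229. 269.] [669.  91.]
(0, 26, -26) [109. 221.] [600. 183.]
27.075
```

View pics/k3.png

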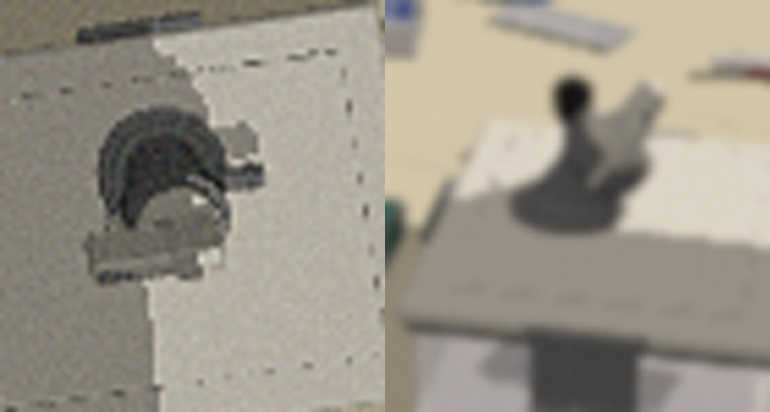

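The wing lies along box +y, with its end at about (93,265) as predicted for closed and home, and the near clip is still down. The last view of the right clip already showed it flat. Handing in.

```bash
python3 -c "
from workcell import arm
print(arm.close_job())"
```

```text
the job is handed in; nothing more can be done
None
```

The box is sealed and the job is handed in at about 27 s: both side clips are down flat, and the vent valve key is pressed fully home with its long end over the mark; none of the robot's moves went near the tube, carton, vial or stamp, though I took no final picture of them.

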